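Set the transformer tap dial and lock it

ROBOT

A 6-joint arm with a two-finger parallel gripper is mounted at the origin on the work surface. World frame = base frame: x ahead of the robot, y to its left, z up, the work surface at z = 0. Lengths are in mm, angles in rad, forces in N, time in s.
With the tool pointing down it reaches from about 275 to 875 mm from the base axis. Payload 12.5 kg.
Tool frame: the origin (TCP) lies on the centre line of the jaws, within the pads' length; the fingertips stand 14 mm ahead of it and the grasp point (between the pads) lies 5 mm behind it (robot.tips_ahead is the distance from the TCP to the fingertips, in mm); y points along the fingers, z is the direction in which the jaws open and shut, and the axes are right-handed (so a half turn about y gives the same grasp; the last joint's range is limited). The gripper opens to 85 mm and grips with 20 to 120 N. Pads are 22 mm wide; open, the fingers measure 114 mm over their backs; the gripper's body (76 mm by 85 mm) begins 54 mm behind the grasp point. The pads swing forward as they close: fully open they stand 13 mm farther back than shut.
Start: joints at [-1.425, 0.351, 1.652, -0, 1.139, -0.085], TCP at [125.837, -535.397, 245.29] pointing down, gripper open.
Joint ranges: [-2.75, 2.75], [-0.79, 2.1], [0.01, 2.65], [-1.57, 4.71], [0.07, 3.14], [-2.87, 2.87]. Speed limits (rad/s): [2.22, 2.22, 2.79, 3.14, 3.14, 3.14].

INTERFACE

Orientations are given as a unit quaternion [w, x, y, z].
In Python, from station import robot gives the robot as it stands.
- The arm moves only by the tool drive_tool, never from a script. Its argument "moves" is a list that holds one entry, the list of rows, each a list of 6 numbers: the shift along the world's x, y, z in m, then the turn, a rotation vector about the world's x, y, z in degrees. In form: [[[tx, ty, tz, ax, ay, az], ...]]. A call has 1 to 12 rows; each row is the pose to reach, as a shift and turn from the pose commanded when the call began; what a row does not reach only later rows make up. A row lasts 1/12 s, in which the tool goes at most 41.7 mm and 7.16 degrees, less where a joint would pass 70% of its speed; a pose out of reach is approached as far as the arm can. A call with a gripper value outside its range is refused whole. "claw" is the closure, from 0 (fully open) to 1 (shut), set as the call begins (left out, the last holds). The fingers move at their own pace and stop on an object; "grip_force" is the grip in N (left out, the last holds). Time passes only in rows, so rows that repeat a pose let the fingers close. It gives the time, the measured TCP pose, the force and the opening at its end, in the units of the state.
- robot.get_state(): the state, without advancing time (a new reading comes with each control period).
- robot.get_image(name): name is "scene" or "top" or "wrist"; returns (picture, depth): 480x640x3 uint8, red, green, blue; 480x640 float32, mm along the optical axis (not along the pixel's ray), 0 where there is no reading.
- robot.camera_model(name): a dict with "intrinsics" (3x3 intrinsics, pixels), "R" (3x3) and "t" (3): a world point X has camera coordinates R X + t. Camera axes: x right, y down, z forward; pixel columns grow to the right and rows downward; lengths in mm; the calibration is good to about 2 mm. A picture is of the moment at which its call begins: read the wrist's pose just before it. camera_model takes no time and is no camera call; for the wrist camera it gives the pose at the moment of the call.
- robot.sign_off(): hands the job in, once; it reports no verdict.
The state is a dict: "t": time; "joints": joint angles; "qd": joint speeds; "joint_torque": joint torques, N m; "ee_pos": TCP position; "ee_rot": TCP orientation; "ft_force": force on the tool from outside, world axes, zero at the start; "ft_torque": the same for the moment, N m; "opening": finger opening in mm.
Only numpy, scipy, OpenCV 4.12 (cv2) and the standard library are available. Lean on these libraries where they do the work, as an engineer would, in place of code of your own. Each camera call takes 0.05 s, during which the arm holds its last target. There are 200 camera calls.

TASK

Set the transformer tap changer: with your fingertips push the red post around until the dial's black index mark lines up with the orange line on the scale ring, and only then push the yellow locking bolt fully home into its keeper. Only push with the outside of the fingers: never take the post or the bolt between them, do not lift or shove the loose grey casting, and leave the other things on the bench where they are.

Things in the scene. Friction and masses are not known exactly. Their poses are not given: they have to be found in the camera images.
- unit: Grey tap-changer casting, 220 mm (its x) by 340 mm (its y) and 40 mm high, 7 kg, standing loose on the bench. Origin: centre of its underside; z up. Its x axis points away from the robot (give or take 0.4 rad of yaw), its y axis to the robot's left. The dial sits on the left part of its top, the yellow locking bolt on the right part.
- dial_center (a point): Dial axis (vertical) at the height of the dial's flat top, 53.5 mm above the bench; at x 0, y +60 mm of the casting. The dial is an aluminium disc 136 mm in diameter, 7 mm thick, with a 28 mm hub that stands 5 mm proud. It is stiff enough to stay where it is left (about 0.15 N m of friction, 3 N at the post) and has no spring and no clicks.
- index_tip (a point): Outer end of the dial's index mark, a black radial line 4 mm wide on the dial's top, reaching to the rim; this point is 69 mm from the dial axis and turns with the dial.
- target_line (a point): Inner end of the orange line, the target, on the black scale ring around the dial (ring 180 mm in diameter, its top 46 mm above the bench, the other lines are white). The orange line is 4 mm wide and runs outward from here; this point is 69 mm from the dial axis. The ring is clamped and does not turn by hand.
- post_mid (a point): Centre, half-way up, of the red round post on the dial: 24 mm in diameter, 32 mm tall (from 53.5 to 85.5 mm above the bench), 50 mm from the dial axis, exactly opposite the index mark. Pushing it sideways around the axis turns the dial.
- dial (a joint): Angle of the dial (rad), growing counter-clockwise seen from above; 0 when the index mark points along the casting's +x; stops at -1.7 and +1.7.
- bolt_grip (a point): Centre of the yellow grip block of the locking bolt: 28 mm (casting's x) by 20 mm (casting's y, the sliding direction) by 36 mm tall, from 41 to 77 mm above the bench. It slides along the casting's +y, towards the dial, with its steel tongue entering the steel keeper; its far side from the dial is free to push on. About 2 N of friction, no spring.
- bolt (a joint): Travel of the bolt (m): 0 fully open, 0.04 fully home, where the yellow block meets the keeper and the stop.
- brass_collar: brass collar, outer diameter 36 mm, 14 mm tall, lying on a free corner of the casting; origin at the centre of its underside. Leave it alone.
- bushing: brown ribbed porcelain bushing, 68 mm in diameter, 100 mm tall, standing on the bench left of the casting; origin at the centre of its underside. Leave it alone.
- clamp_block: dark wooden cable clamp half, 50 x 130 x 35 mm (56 mm with its bolt), on the bench beyond the casting; origin at the centre of its underside. Leave it alone.
- spanner: steel spanner 170 mm long, 8 mm thick, lying on the bench right of the casting; origin at the centre of its underside. Leave it alone.
- tape_roll: yellow tape roll, outer diameter 90 mm, 20 mm tall, lying on the bench to the right of the casting, past the spanner; origin at the centre of its underside. Leave it alone.
- busbar: copper bar 120 x 30 x 6 mm with two holes, lying on the bench left of the casting; origin at the centre of its underside. Leave it alone.

How it is judged:
By the outcome, as a careful person would: the job done as asked, in the order asked, and still so for the second after the job is handed in, with the robot touching nothing.
It also fails if it takes over 64 s, if anything falls off the work surface, if the arm or the gripper's body presses on something with over 40 N, if the wrist force passes 120 N, or if a joint passes its speed limit or range.

## Working session

There is one attempt and no reset: what is moved stays moved. The work goes in short steps, Python scripts to look and compute and a tool call to move; the robot and the scene stay as the last step left them, time stands still between calls to the robot, and variables do not carry over. Pictures are saved under pics/ and viewed, about 8 in all and at most 12, crops included, and the job is handed in when it is done.

Besides the shell and the picture viewer there is one more tool, called after "Emit:" by a JSON object that holds its "name" and its "arguments", one argument or row to a line. drive_tool: Moves the arm, as the interface text tells. Its arguments: {"type":"object","properties":{"moves":{"type":"array","items":{"type":"array","items":{"type":"array","items":{"type":"number"}}}},"claw":{"type":"number"},"grip_force":{"type":"number"}},"required":["moves"]}

```bash
ls; mkdir -p pics
cat > h.py <<'E'
import numpy as np, cv2
from station import robot
def snap(n,f):
    m=robot.camera_model(n); im,d=robot.get_image(n)
    cv2.imwrite(f'pics/{f}.png',im[:,:,::-1]); np.savez(f'pics/{f}.npz',im=im,d=d,K=m['intrinsics'],R=m['R'],t=m['t'])
def load(f): return np.load(f'pics/{f}.npz')
def at_z(z,u,v,h):
    K,R,t=np.array(z['K']),np.array(z['R']),np.array(z['t'])
    r=R.T@np.linalg.solve(K,[u,v,1]); c=-R.T@t
    return c+r*(h-c[2])/r[2]
def proj(z,X):
    p=np.array(z['K'])@(np.array(z['R'])@np.array(X)+np.array(z['t'])); return p[:2]/p[2]
E
python3 - <<'E'
from h import *
snap('top','top1')
s=robot.get_state(); print({k:np.round(v,3) for k,v in s.items()})
z=load('top1');print(z['K'],z['R'],z['t'])
E
```

```text
pics
{'t': np.float64(0.05), 'joints': array([-1.425,  0.351,  1.652, -0.   ,  1.139, -0.085]), 'qd': array([-0.   ,  0.001, -0.002,  0.002,  0.001, -0.002]), 'joint_torque': array([ 0.0000e+00, -5.0734e+01, -2.9222e+01, -0.0000e+00,  2.0000e-03,
       -0.0000e+00]), 'ee_pos': array([ 125.801, -535.095,  244.743]), 'ee_rot': array([ 0.081, -0.081,  0.703, -0.702]), 'ft_force': array([-1.48 ,  0.056, -0.255]), 'ft_torque': array([-0.007,  0.039,  0.028]), 'opening': np.float64(85.708)}
[[615.26413614   0.         319.46332017]
 [  0.         615.26413614 243.30034531]
 [  0.           0.           1.        ]] [[-0.03871736 -0.99924568 -0.00300718]
 [-0.9766127   0.03847702 -0.21153521]
 [ 0.21149135 -0.00525324 -0.97736575]] [  18.43715777  515.64496571 1237.22403201]
```

View pics/top1.png

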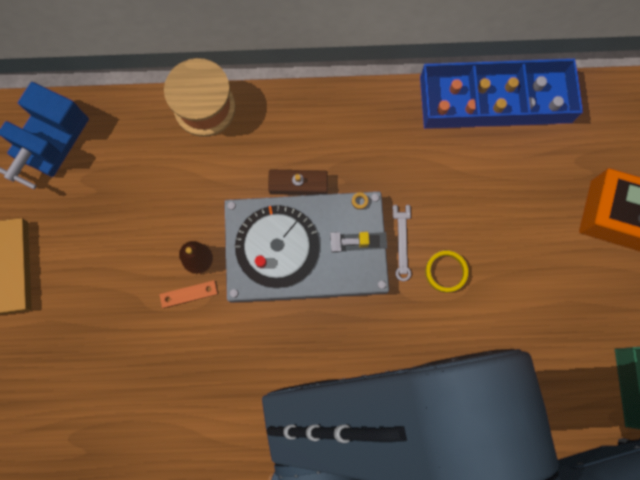

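The top view shows the dial centre near (278,244), the black index pointing to about (296,220) and the orange line near (270,211). The red post is near (261,261) and the yellow bolt block near (364,239). The dial needs roughly 50° counter-clockwise.

Run:
```python
from h import *
z=load('top1')
for n,u,v,h in [('dial',278,244,53.5),('idx',296,220,53.5),('or',270,211,46),('post',261,261,85),('bolt',364,238,77),('corner1',226,200,40),('c2',381,194,40),('c3',388,291,40),('c4',228,302,40),('collar',360,200,54)]:
    print(n,at_z(z,u,v,h).round(0))
print(robot.tips_ahead)
m=robot.camera_model('wrist'); R=np.array(m['R']);print(R.round(3),(-R.T@np.array(m['t'])).round(0), m['intrinsics'])
```

```text
dial [518.  85.  54.]
idx [569.  46.  54.]
or [593. 101.  46.]
post [477. 119.  85.]
bolt [519. -94.  77.]
corner1 [623. 196.  40.]
c2 [ 623. -139.   40.]
c3 [ 412. -141.   40.]
c4 [402. 193.  40.]
collar [607. -92.  54.]
14.0
[[ 0.229 -0.973 -0.001]
 [-0.919 -0.216  0.328]
 [-0.32  -0.074 -0.945]] [ 207. -516.  373.] [[386.12958751   0.         321.44344974]
 [  0.         386.12958751 243.4237844 ]
 [  0.           0.           1.        ]]
```

Emit:
{"name": "drive_tool", "arguments": {
  "moves": [
    [[0.02, 0.035, 0, 0, 0, 0], [0.04, 0.07, 0, 0, 0, 0], [0.06, 0.105, 0, 0, 0, 0], [0.08, 0.14, 0, 0, 0, 0], [0.1, 0.175, 0, 0, 0, 0], [0.12, 0.21, 0, 0, 0, 0], [0.14, 0.245, 0, 0, 0, 0], [0.16, 0.28, 0, 0, 0, 0], [0.18, 0.315, 0, 0, 0, 0], [0.2, 0.35, 0, 0, 0, 0], [0.22, 0.385, 0, 0, 0, 0], [0.24, 0.42, 0, 0, 0, 0]]
  ],
  "claw": 1,
  "grip_force": 20
}}

```text
t: 1.05
ee_pos: [366.2, -113.4, 245.3]
ee_rot: [-0.081, 0.081, -0.702, 0.702]
ft_force: [1.4, -1.6, 0.4]
opening: 0.1
```

Emit:
{"name": "drive_tool", "arguments": {
  "moves": [
    [[0.02, 0.035, 0, 0, 0, 0], [0.04, 0.07, 0, 0, 0, 0], [0.06, 0.105, 0, 0, 0, 0], [0.07, 0.13, 0, 0, 0, 0], [0.07, 0.13, 0, 0, 0, 0], [0.07, 0.13, 0, 0, 0, 0], [0.07, 0.13, 0, 0, 0, 0]]
  ]
}}

```text
t: 1.63
ee_pos: [435.4, 14.2, 245.0]
ee_rot: [-0.081, 0.082, -0.702, 0.702]
ft_force: [-0.1, -0.6, -0.9]
opening: 0.1
```

Run:
```python
from h import *
snap('wrist','w1')
s=robot.get_state(); print({k:np.round(v,3) for k,v in s.items()})
```

```text
{'t': np.float64(1.683), 'joints': array([-0.075,  0.141,  1.929, -0.   ,  1.073,  1.266]), 'qd': array([-0.014, -0.005,  0.001,  0.   ,  0.001,  0.004]), 'joint_torque': array([ 9.6000e-01, -3.6375e+01, -2.8068e+01,  2.4000e-02, -3.0000e-03,
        3.0000e-03]), 'ee_pos': array([435.379,  13.879, 245.113]), 'ee_rot': array([-0.081,  0.081, -0.702,  0.702]), 'ft_force': array([-0.132, -0.743, -0.435]), 'ft_torque': array([0.03 , 0.03 , 0.007]), 'opening': np.float64(0.014)}
```

View pics/w1.png

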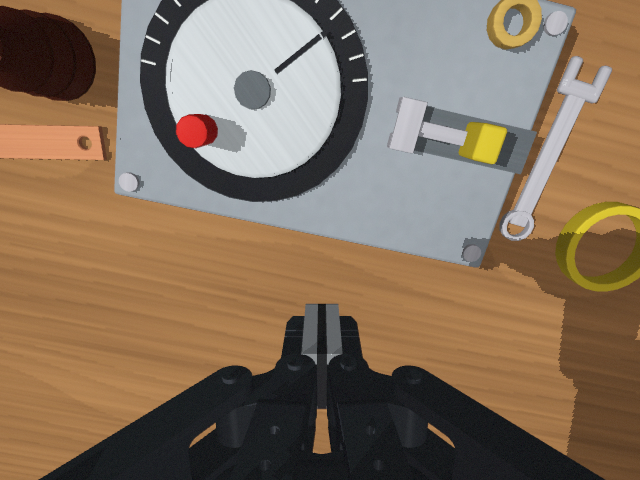

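The wrist view shows the dial hub at (252,89), the index tip at (322,36), the post top at (198,130) and the bolt block at (485,143). The orange line is above the frame. I'll move above the start of the push and look again.

Emit:
{"name": "drive_tool", "arguments": {
  "moves": [
    [[0.01, 0.02, 0, 0, 0, -6], [0.02, 0.04, 0, 0, 0, -12], [0.03, 0.06, 0, 0, 0, -18], [0.04, 0.08, 0, 0, 0, -24], [0.05, 0.1, 0, 0, 0, -30], [0.06, 0.12, 0, 0, 0, -36], [0.07, 0.14, 0, 0, 0, -40], [0.07, 0.14, 0, 0, 0, -40], [0.07, 0.14, 0, 0, 0, -40], [0.07, 0.14, 0, 0, 0, -40]]
  ]
}}

```text
t: 2.52
ee_pos: [505.6, 153.4, 245.2]
ee_rot: [0.164, -0.164, -0.688, 0.688]
ft_force: [-0.7, 0.3, -0.3]
opening: -0.0
```

Run:
```python
from h import *
snap('wrist','w2')
s=robot.get_state(); print({k:np.round(v,3) for k,v in s.items()})
z=load('w1')
for n,u,v,h in [('dial',252,89,58.5),('idx',322,36,53.5),('post',198,130,85.5),('c4',117,193,40),('c3',481,268,40),('c2',575,10,40),('bolt',485,143,77)]: print(n,at_z(z,u,v,h).round(1))
```

```text
{'t': np.float64(2.567), 'joints': array([ 0.206,  0.312,  1.707, -0.   ,  1.123,  2.245]), 'qd': array([ 0.   , -0.004, -0.001,  0.002,  0.   ,  0.006]), 'joint_torque': array([ 4.3000e-01, -4.7627e+01, -2.9027e+01,  1.2000e-02, -7.0000e-03,
       -0.0000e+00]), 'ee_pos': array([505.562, 153.334, 245.282]), 'ee_rot': array([ 0.164, -0.164, -0.688,  0.688]), 'ft_force': array([-0.388,  0.511, -0.732]), 'ft_torque': array([ 0.043, -0.04 , -0.014]), 'opening': np.float64(0.327)}
dial [518.3  87.5  58.5]
idx [566.1  44.3  53.5]
post [482.4 115.8  85.5]
c4 [407.9 191.2  40. ]
c3 [ 413.9 -144.5   40. ]
c2 [ 629.1 -137.3   40. ]
bolt [521.1 -91.2  77. ]
```

View pics/w2.png

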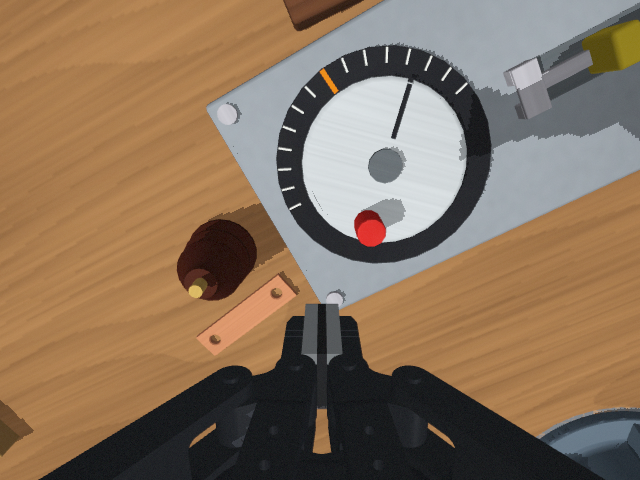

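The view shows the hub at (386,165) and the index running from (394,138) to (412,77). The orange line runs from (336,92) to (322,70), and the post top is at (370,233). I'll segment these for angles.

```bash
cat >> h.py <<'E'
def plane(z,mask,h):
    v,u=np.nonzero(mask); return np.array([at_z(z,a,b,h)[:2] for a,b in zip(u,v)])
def meas(f,c0,hand=None):
    """c0 approx dial centre (x,y). Returns centre, orange & index angles, post."""
    z=load(f); im=z['im']; hsv=cv2.cvtColor(im,cv2.COLOR_RGB2HSV); H,S,V=[hsv[...,i].astype(int) for i in range(3)]
    yy,xx=np.mgrid[:480,:640]
    def near(h,r0,r1,c):
        P=np.stack([xx,yy,np.ones_like(xx)],-1).reshape(-1,3)
        K,R,t=z['K'],z['R'],z['t']; r=(R.T@np.linalg.inv(K)@P.T).T; cc=-R.T@t
        X=cc+r*((h-cc[2])/r[:,2])[:,None]; d=np.hypot(*(X[:,:2]-c).T).reshape(480,640)
        return (d>r0)&(d<r1), X[:,:2].reshape(480,640,2)
    # centre: ring outer edge is unsure -> bright disc edge at r=68, z=53.5
    c=np.array(c0,float)
    m,X=near(46,66,92,c); o=m&(H>8)&(H<20)&(S>180)&(V>150); O=X[o]
    m,X=near(53.5,30,66,c); k=m&(V<90)&(S<120); I=X[k]
    m,X=near(85.5,25,75,c); p=m&((H<5)|(H>175))&(S>170)&(V>190); P=X[p]
    return O,I,P
E
python3 - <<'E'
from h import *
z=load('w2')
for n,u,v,h in [('hub',386,165,58.5),('idx',412,77,53.5),('or',336,92,46),('post',371,233,85.5),('L',302,166,53.5),('c1',207,107,40),('c4',330,312,40)]: print(n,at_z(z,u,v,h).round(1))
c=at_z(z,386,165,58.5)[:2]
O,I,P=meas('w2',c)
for n,A in zip('OIP',(O,I,P)):
    m=np.median(A,0)if len(A) else 0; print(n,len(A),np.round(m,1),np.degrees(np.arctan2(*(m-c)[::-1])).round(1),np.hypot(*(m-c)).round(1))
    if n!='P':
        vx,vy,x,y=cv2.fitLine(A.astype(np.float32),cv2.DIST_HUBER,0,.01,.01).ravel(); print(' line ang',np.degrees(np.arctan2(vy,vx)).round(1),' offset from c',round(float(-(c-[x,y])[0]*vy+(c-[x,y])[1]*vx),1), A.min(0).round(0),A.max(0).round(0))
E
```

```text
hub [518.2  87.1  58.5]
idx [569.3  42.2  53.5]
or [586.   98.4  46. ]
post [480.5 121.   85.5]
L [547.6 148.5  53.5]
c1 [623.2 196.9  40. ]
c4 [409.1 191.1  40. ]
O 159 [596.   99.9] 9.4 78.8
 line ang 9.2  offset from c -0.4 [586.  96.] [606. 103.]
I 211 [554.4  55.8] -40.8 47.9
 line ang -40.9  offset from c -0.0 [495.  25.] [569.  68.]
P 571 [480.8 121. ] 137.8 50.5
```

Dial centre is (518,87), with the orange line at 9.3° and the index at −40.8°, so it needs +50°. The post sits at 138–139°, 50.5 mm from the axis, which agrees with the given sizes. I'll descend behind the post with the jaws shut, fingertips about 7 mm above the dial.

Emit:
{"name": "drive_tool", "arguments": {
  "moves": [
    [[-0.004, 0.001, -0.03, 0, 0, 4], [-0.008, 0.002, -0.065, 0, 0, 8], [-0.015, 0.004, -0.1, 0, 0, 12], [-0.015, 0.004, -0.13, 0, 0, 12], [-0.015, 0.004, -0.15, 0, 0, 12], [-0.015, 0.004, -0.162, 0, 0, 12], [-0.015, 0.004, -0.171, 0, 0, 12], [-0.015, 0.004, -0.171, 0, 0, 12], [-0.015, 0.004, -0.171, 0, 0, 12]]
  ]
}}

```text
t: 3.32
ee_pos: [491.0, 158.1, 74.7]
ee_rot: [-0.091, 0.091, 0.701, -0.701]
ft_force: [-0.1, 0.3, 0.7]
opening: 0.1
```

Emit:
{"name": "drive_tool", "arguments": {
  "moves": [
    [[-0.002, -0.006, 0, 0, 0, 0], [-0.003, -0.0115, 0, 0, 0, 0], [-0.006, -0.0155, 0, 0, 0, 0], [-0.009, -0.0195, 0, 0, 0, 0], [-0.011, -0.0235, 0, 0, 0, 0], [-0.0125, -0.0275, 0, 0, 0, 0], [-0.014, -0.0315, 0, 0, 0, 0], [-0.015, -0.036, 0, 0, 0, 0], [-0.0155, -0.04, 0, 0, 0, 0], [-0.0155, -0.0445, 0, 0, 0, 0], [-0.0155, -0.0445, 0, 0, 0, 0], [-0.0155, -0.0445, 0, 0, 0, 0]]
  ]
}}

```text
t: 4.32
ee_pos: [475.5, 113.7, 74.8]
ee_rot: [-0.091, 0.091, 0.701, -0.701]
ft_force: [0.2, -0.2, -1.1]
opening: 0.4
```

```bash
cat >> h.py <<'E'
def ang(f,c):
    O,I,P=meas(f,np.array(c))
    for n,A in zip('OIP',(O,I,P)):
        if len(A)<15: print(n,len(A)); continue
        m=np.median(A,0); d=m-c; e=''
        if n!='P':
            vx,vy,x,y=cv2.fitLine(A.astype(np.float32),cv2.DIST_HUBER,0,.01,.01).ravel(); e=('line',np.degrees(np.arctan(vy/vx)).round(1))
        print(n,len(A),m.round(1),'ang',np.degrees(np.arctan2(d[1],d[0])).round(1),'r',np.hypot(*d).round(1),e)
E
python3 - <<'E'
from h import *
snap('wrist','w3');snap('top','t3')
s=robot.get_state(); print(s['t'],s['ee_pos'].round(1),s['ft_force'].round(1))
for f in('w3','t3'): ang(f,[518.2,87.1])
E
```

```text
4.4167 [475.5 114.   74.6] [0.9 0.4 0.2]
O 385 [591.3  99.4] ang 9.6 r 74.1 ('line', np.float32(13.2))
I 3645 [473.2 105.4] ang 157.9 r 48.6 ('line', np.float32(-13.5))
P 0
O 0
I 1245 [493.5  99. ] ang 154.3 r 27.4 ('line', np.float32(-14.9))
P 0
```

View pics/w3.png

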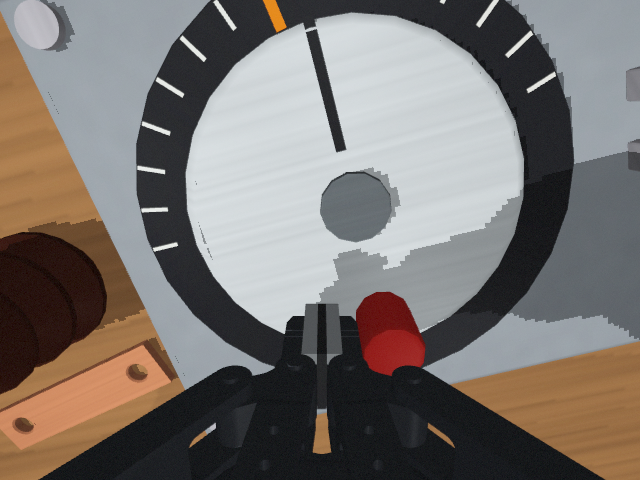

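The index tip is at (310,27), its inner end at (341,151), the orange inner end at (281,29) and the hub at (357,206). The dial has turned most of the way, with the finger still against the post.

```bash
cat >> h.py <<'E'
def hand(f,hub,i0,i1,o0,o1):
    z=load(f); c=at_z(z,*hub,58.5)[:2]; a=lambda d:np.degrees(np.arctan2(d[1],d[0])).round(1)
    I0,I1=[at_z(z,*p,53.5)[:2] for p in(i0,i1)]; O0,O1=[at_z(z,*p,46)[:2] for p in(o0,o1)]
    print('c',c.round(1),'idx',a(I1-I0),a(I1-c),np.hypot(*(I1-c)).round(1),'or',a(O1-O0),a(O0-c),a(O1-c),np.hypot(*(O0-c)).round(1))
E
python3 - <<'E'
from h import *
hand('w3',(357,206),(341,151),(310.5,27),(281,29),(269,0))
E
```

```text
c [518.6  87.2] idx 0.2 0.9 64.3 or 8.6 9.5 9.4 68.7
```

Emit:
{"name": "drive_tool", "arguments": {
  "moves": [
    [[0.0, -0.002, 0, 0, 0, 0], [0.0002, -0.004, 0, 0, 0, 0], [0.0005, -0.0055, 0, 0, 0, 0], [0.0005, -0.007, 0, 0, 0, 0], [0.0005, -0.007, 0, 0, 0, 0], [0.0005, -0.007, 0, 0, 0, 0]]
  ]
}}

```text
t: 4.92
ee_pos: [475.9, 106.9, 74.3]
ee_rot: [0.091, -0.091, -0.701, 0.701]
ft_force: [-0.6, 1.2, 0.4]
opening: -0.0
```

Run:
```python
from h import *
snap('wrist','w4')
s=robot.get_state(); print(s['t'],s['ee_pos'].round(1),s['ft_force'].round(1))
z=load('w4'); im=z['im'][0:300,120:520]; cv2.imwrite('pics/w4c.png',cv2.resize(im[:,:,::-1],(800,600),interpolation=cv2.INTER_CUBIC))
```

```text
4.9667 [475.9 106.9  74.3] [-0.5  0.9 -0.5]
```

View pics/w4c.png

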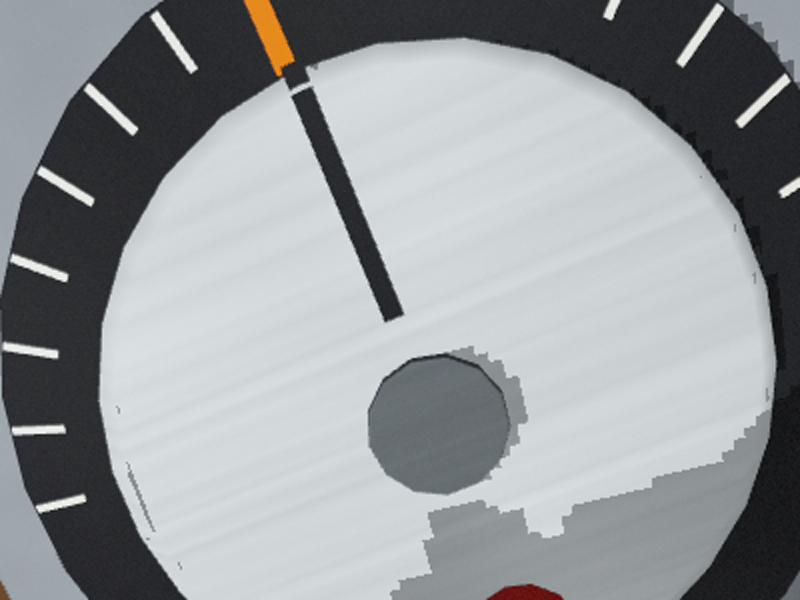

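Run:
```python
from h import *
g=lambda u,v:(u/2+120,v/2)
hand('w4',g(439,424),g(394,318),g(302,88),g(287,70),g(258,1))
```

```text
c [518.5  87.5] idx 7.2 7.8 63.6 or 8.1 9.2 9.1 68.7
```

Emit:
{"name": "drive_tool", "arguments": {
  "moves": [
    [[0.0001, -0.0005, 0, 0, 0, 0], [0.0002, -0.0011, 0, 0, 0, 0], [0.0002, -0.0011, 0, 0, 0, 0], [0.0002, -0.0011, 0, 0, 0, 0], [0.0002, -0.0011, 0, 0, 0, 0]]
  ]
}}

```text
t: 5.38
ee_pos: [476.0, 106.0, 74.3]
ee_rot: [-0.091, 0.091, 0.701, -0.701]
ft_force: [-1.1, 2.8, 0.1]
opening: -0.1
```

Run:
```python
from h import *
snap('wrist','w5')
s=robot.get_state(); print(s['t'],s['ee_pos'].round(1),s['ft_force'].round(1))
# unwarp the two planes separately and compare angles over radius
for f in('w4','w5'):
    z=load(f); g=cv2.cvtColor(z['im'],cv2.COLOR_RGB2HSV); c=np.array([518.4,87.3])
    th=np.radians(np.arange(-8,24,.1))
    def row(r,h):
        P=np.array([proj(z,[c[0]+r*np.cos(t),c[1]+r*np.sin(t),h]) for t in th]).astype(np.float32)
        return cv2.remap(g,P[None,:,0],P[None,:,1],cv2.INTER_LINEAR)[0].astype(int), P
    for r in (35,45,55,60):
        q,_=row(r,53.5); w=np.clip(140-q[:,2],0,None); print(f,'idx',r,(np.degrees(th)@w/w.sum()).round(2) if w.sum() else None)
    for r in (70,72,74,76):
        q,P=row(r,46); w=((q[:,1]>150)&(q[:,2]>120)).astype(float); print(f,'or',r,(np.degrees(th)@w/w.sum()).round(2) if w.sum() else None, P[len(P)//2].round())
im=load('w5')['im'][0:150,180:380]; cv2.imwrite('pics/w5c.png',cv2.resize(im[:,:,::-1],(800,600),interpolation=cv2.INTER_CUBIC))
```

```text
5.4333 [476.  106.   74.3] [-0.8  2.4  0.5]
w4 idx 35 8.85
w4 idx 45 8.61
w4 idx 55 8.45
w4 idx 60 8.35
w4 or 70 9.5 [266.  30.]
w4 or 72 9.4 [264.  24.]
w4 or 74 9.4 [261.  18.]
w4 or 76 9.45 [259.  12.]
w5 idx 35 9.89
w5 idx 45 9.62
w5 idx 55 9.37
w5 idx 60 9.38
w5 or 70 9.35 [264.  31.]
w5 or 72 9.45 [261.  25.]
w5 or 74 9.4 [259.  19.]
w5 or 76 9.35 [257.  13.]
```

View pics/w5c.png

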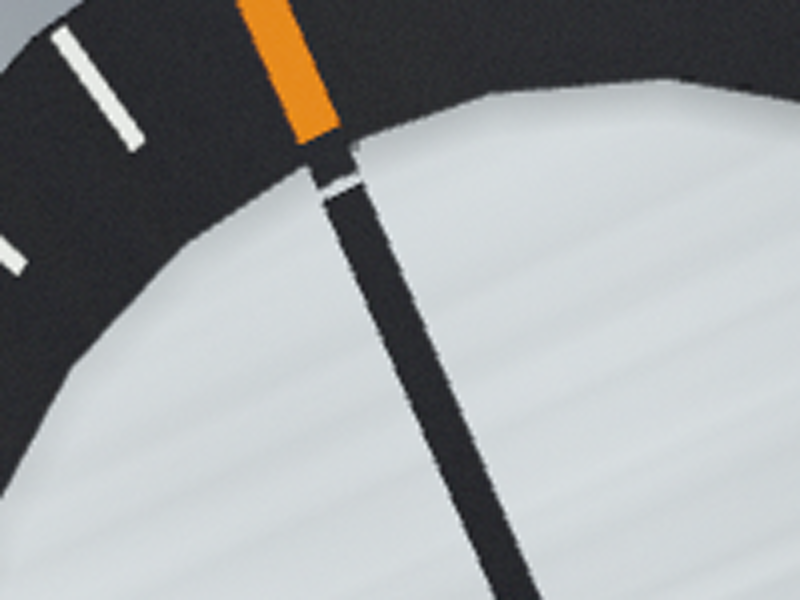

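By radius-wise sampling the index is at 9.4° and the orange line at 9.4°, and the picture shows them collinear. I'll back off the post, lift, and go across to the bolt's far side.

Emit:
{"name": "drive_tool", "arguments": {
  "moves": [
    [[0.003, 0.01, 0, 0, 0, 0], [0.005, 0.02, 0.005, 0, 0, 0], [0.005, 0.02, 0.035, 0, 0, 0], [0.005, 0.02, 0.075, 0, 0, 0], [0.005, 0.02, 0.11, 0, 0, 0], [0.01, -0.015, 0.12, 0, 0, 4], [0.016, -0.05, 0.12, 0, 0, 8], [0.022, -0.085, 0.12, 0, 0, 12], [0.028, -0.12, 0.12, 0, 0, 16], [0.034, -0.155, 0.12, 0, 0, 16], [0.04, -0.19, 0.12, 0, 0, 16], [0.045, -0.225, 0.12, 0, 0, 16]]
  ]
}}

```text
t: 6.43
ee_pos: [521.8, -120.2, 195.0]
ee_rot: [-0.008, 0.007, -0.707, 0.707]
ft_force: [0.2, 0.6, -0.7]
opening: 0.2
```

Emit:
{"name": "drive_tool", "arguments": {
  "moves": [
    [[0, -0.012, 0, 0, 0, 0], [0, -0.012, 0, 0, 0, 0], [0, -0.012, 0, 0, 0, 0]]
  ]
}}

```text
t: 6.68
ee_pos: [521.2, -130.5, 194.4]
ee_rot: [0.007, -0.007, 0.707, -0.707]
ft_force: [0.4, 0.4, 0.4]
opening: -0.2
```

Run:
```python
from h import *
snap('wrist','w6')
s=robot.get_state(); print(s['t'],s['ee_pos'].round(1),s['ft_force'].round(1),s['ee_rot'].round(3))
```

```text
6.7333 [ 521.1 -129.9  194.4] [ 0.2  0.2 -0.2] [ 0.008 -0.008  0.707 -0.707]
```

View pics/w6.png

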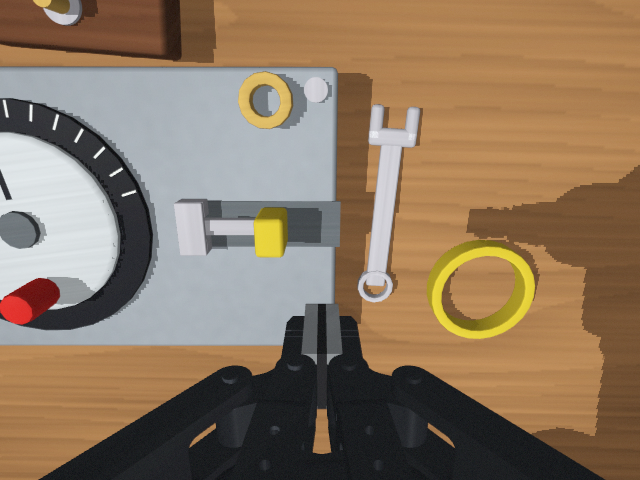

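The bolt block's top face is centred near (269,233) with its free edge at about x=285. The keeper is at (192,228), and the way down is clear of the spanner and collar.

Run:
```python
from h import *
z=load('w6')
for n,u,v,h in [('tc',269,236,77),('L',255,236,77),('R',285,232,77),('keepL',178,228,70),('keepR',206,230,70),('cR top',337,69,40)]: print(n,at_z(z,u,v,h).round(1))
print(proj(z,[521,-105,64]), z['d'][236,269],z['d'][228,192])
```

```text
tc [523.6 -95.9  77. ]
L [523.4 -86.5  77. ]
R [ 526.6 -106.7   77. ]
keepL [525.7 -32.9  70. ]
keepR [524.7 -51.9  70. ]
cR top [ 630.2 -139.3   40. ]
[284.36222296 233.98305146] 258.0192 279.71118
```

Emit:
{"name": "drive_tool", "arguments": {
  "moves": [
    [[0.003, 0, -0.035, 0, 0, 0], [0.003, 0, -0.07, 0, 0, 0], [0.003, 0, -0.1, 0, 0, 0], [0.003, 0, -0.12, 0, 0, 0], [0.003, 0, -0.132, 0, 0, 0], [0.003, 0, -0.132, 0, 0, 0], [0.003, 0.004, -0.132, 0, 0, 0], [0.003, 0.009, -0.132, 0, 0, 0], [0.003, 0.014, -0.132, 0, 0, 0]]
  ]
}}

```text
t: 7.48
ee_pos: [524.9, -116.5, 63.8]
ee_rot: [-0.008, 0.007, -0.707, 0.707]
ft_force: [0.2, -1.6, 0.2]
opening: 0.1
```

Emit:
{"name": "drive_tool", "arguments": {
  "moves": [
    [[0, 0.004, 0, 0, 0, 0], [0, 0.008, 0, 0, 0, 0], [0, 0.012, 0, 0, 0, 0], [0, 0.016, 0, 0, 0, 0], [0, 0.02, 0, 0, 0, 0], [-0.0005, 0.023, 0, 0, 0, 0], [-0.0005, 0.026, 0, 0, 0, 0], [-0.0005, 0.029, 0, 0, 0, 0], [-0.0005, 0.029, 0, 0, 0, 0], [-0.0005, 0.029, 0, 0, 0, 0]]
  ]
}}

```text
t: 8.32
ee_pos: [523.2, -87.7, 62.1]
ee_rot: [0.007, -0.008, 0.707, -0.707]
ft_force: [-0.4, -0.1, 0.1]
opening: -0.1
```

Run:
```python
from h import *
snap('wrist','w7')
s=robot.get_state(); print(s['t'],s['ee_pos'].round(1),s['ft_force'].round(1))
```

```text
8.3667 [523.2 -87.8  62. ] [ 0.1 -0.1  0.2]
```

View pics/w7.png

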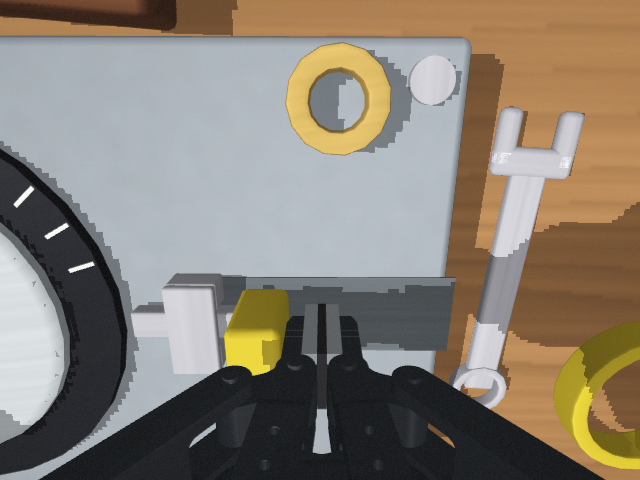

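The block is about 6–8 mm short of the keeper, with a small gap left at x≈222. I'll continue slowly and watch the force.

Emit:
{"name": "drive_tool", "arguments": {
  "moves": [
    [[0, 0.002, 0, 0, 0, 0], [0, 0.004, 0, 0, 0, 0], [-0.0002, 0.005, 0, 0, 0, 0], [-0.0002, 0.006, 0, 0, 0, 0], [-0.0002, 0.006, 0, 0, 0, 0]]
  ]
}}

```text
t: 8.78
ee_pos: [523.2, -81.8, 62.2]
ee_rot: [0.007, -0.008, 0.707, -0.707]
ft_force: [-0.0, -1.4, 0.7]
opening: 0.3
```

Emit:
{"name": "drive_tool", "arguments": {
  "moves": [
    [[0, 0.0005, 0, 0, 0, 0], [0, 0.001, 0, 0, 0, 0], [0, 0.001, 0, 0, 0, 0], [0, 0.001, 0, 0, 0, 0]]
  ]
}}

```text
t: 9.12
ee_pos: [523.3, -81.0, 62.3]
ee_rot: [0.008, -0.008, 0.707, -0.707]
ft_force: [-0.3, -0.9, 0.2]
opening: -0.2
```

Emit:
{"name": "drive_tool", "arguments": {
  "moves": [
    [[0, 0.0005, 0, 0, 0, 0], [0, 0.001, 0, 0, 0, 0], [0, 0.001, 0, 0, 0, 0], [0, 0.001, 0, 0, 0, 0]]
  ]
}}

```text
t: 9.45
ee_pos: [523.3, -80.1, 62.3]
ee_rot: [-0.008, 0.008, -0.707, 0.707]
ft_force: [-2.3, -4.0, -0.3]
opening: -0.2
```

Emit:
{"name": "drive_tool", "arguments": {
  "moves": [
    [[0, 0.0003, 0, 0, 0, 0], [0, 0.0006, 0, 0, 0, 0], [0, 0.0006, 0, 0, 0, 0], [0, 0.0006, 0, 0, 0, 0]]
  ]
}}

```text
t: 9.78
ee_pos: [523.4, -80.0, 62.3]
ee_rot: [-0.008, 0.008, -0.707, 0.707]
ft_force: [-2.0, -7.9, -2.0]
opening: -0.0
```

Run:
```python
from h import *
snap('wrist','w8')
F=[]
for i in range(3):
    s=robot.get_state(); F.append(s['ft_force']); robot.get_image('wrist')
print(s['t'],s['ee_pos'].round(1),np.round(F,1))
im=load('w8')['im'][200:420,120:410]; cv2.imwrite('pics/w8c.png',cv2.resize(im[:,:,::-1],(790,600),interpolation=cv2.INTER_CUBIC))
```

```text
9.9333 [523.4 -80.   62.3] [[-1.3 -8.  -1.4]
 [-1.7 -8.5 -1.1]
 [-1.1 -9.9 -1.9]]
```

View pics/w8c.png

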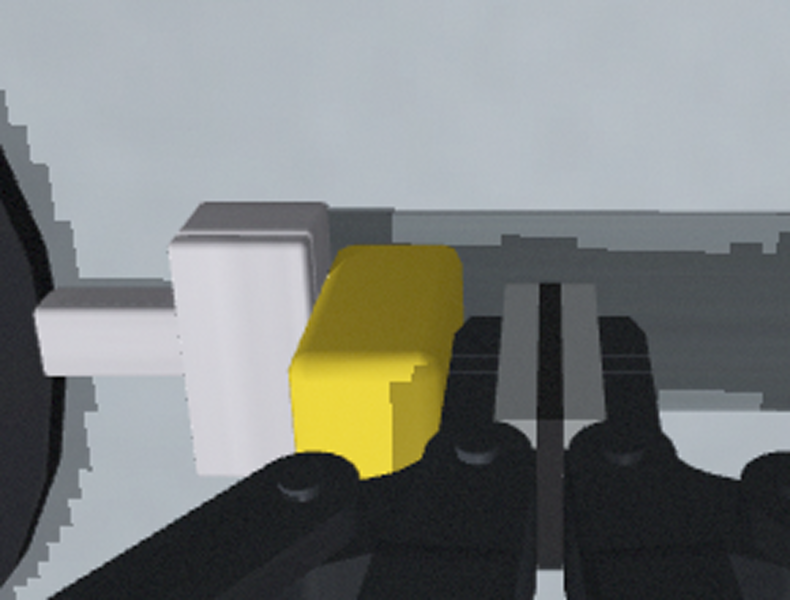

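The block is flush against the keeper. The tool stopped advancing and the force rose to about 8 N, so the bolt is home. I'll retreat and check from above.

Emit:
{"name": "drive_tool", "arguments": {
  "moves": [
    [[0, -0.008, 0, 0, 0, 0], [0, -0.02, 0, 0, 0, 0], [0, -0.03, 0.01, 0, 0, 0], [0, -0.03, 0.045, 0, 0, 0], [0, -0.03, 0.085, 0, 0, 0], [0, -0.03, 0.125, 0, 0, 0], [-0.02, -0.01, 0.155, 0, 0, 0], [-0.05, 0.02, 0.18, 0, 0, 0], [-0.08, 0.05, 0.2, 0, 0, 0], [-0.1, 0.07, 0.2, 0, 0, 0], [-0.1, 0.07, 0.2, 0, 0, 0], [-0.1, 0.07, 0.2, 0, 0, 0]]
  ]
}}

```text
t: 10.98
ee_pos: [422.9, -9.1, 263.8]
ee_rot: [-0.009, 0.007, -0.707, 0.707]
ft_force: [0.5, -0.0, -0.2]
opening: 0.0
```

Run:
```python
from h import *
snap('wrist','w9')
s=robot.get_state(); print(s['t'],s['ee_pos'].round(1),s['ft_force'].round(1))
z=load('w9'); g=cv2.cvtColor(z['im'],cv2.COLOR_RGB2HSV); c=np.array([518.4,87.3])
th=np.radians(np.arange(-8,24,.1))
def row(r,h):
    P=np.array([proj(z,[c[0]+r*np.cos(t),c[1]+r*np.sin(t),h]) for t in th]).astype(np.float32)
    return cv2.remap(g,P[None,:,0],P[None,:,1],cv2.INTER_LINEAR)[0].astype(int)
for r in (35,45,55,60):
    q=row(r,53.5); w=np.clip(140-q[:,2],0,None); print('idx',r,(np.degrees(th)@w/w.sum()).round(2) if w.sum() else None)
for r in (72,76,80,84):
    q=row(r,46); w=((q[:,1]>150)&(q[:,2]>120)).astype(float); print('or',r,(np.degrees(th)@w/w.sum()).round(2) if w.sum() else None)
```

```text
11.0333 [423.6  -9.7 263.3] [0.6 0.6 0.4]
idx 35 9.68
idx 45 9.39
idx 55 9.29
idx 60 9.26
or 72 None
or 76 None
or 80 None
or 84 None
```

View pics/w9.png

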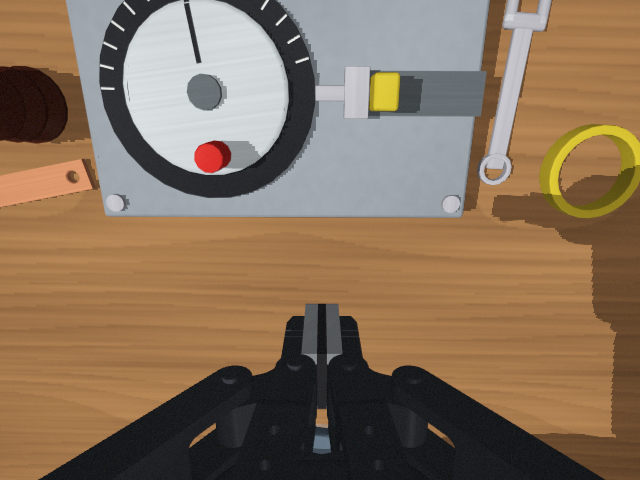

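The bolt is flush with the keeper at (370,92) and the index is still at about 9.3–9.4°. The orange line is just out of view, so I'll shift forward for one last numeric check of both.

Emit:
{"name": "drive_tool", "arguments": {
  "moves": [
    [[0.03, 0.01, 0.01, 0, 0, 0], [0.06, 0.03, 0.02, 0, 0, 0], [0.09, 0.05, 0.03, 0, 0, 0], [0.09, 0.05, 0.03, 0, 0, 0], [0.09, 0.05, 0.03, 0, 0, 0], [0.09, 0.05, 0.03, 0, 0, 0]]
  ]
}}

```text
t: 11.53
ee_pos: [513.3, 39.7, 291.4]
ee_rot: [-0.007, 0.008, -0.707, 0.707]
ft_force: [-0.4, -0.2, -0.4]
opening: 0.2
```

Run:
```python
from h import *
snap('wrist','w10')
z=load('w10'); g=cv2.cvtColor(z['im'],cv2.COLOR_RGB2HSV); c=np.array([518.4,87.3])
th=np.radians(np.arange(-8,24,.1))
def row(r,h):
    P=np.array([proj(z,[c[0]+r*np.cos(t),c[1]+r*np.sin(t),h]) for t in th]).astype(np.float32)
    return cv2.remap(g,P[None,:,0],P[None,:,1],cv2.INTER_LINEAR)[0].astype(int)
for r in (35,45,55,60):
    q=row(r,53.5); w=np.clip(140-q[:,2],0,None); print('idx',r,(np.degrees(th)@w/w.sum()).round(2) if w.sum() else None)
for r in (72,76,80,84):
    q=row(r,46); w=((q[:,1]>150)&(q[:,2]>120)).astype(float); print('or',r,(np.degrees(th)@w/w.sum()).round(2) if w.sum() else None)
```

```text
idx 35 9.69
idx 45 9.51
idx 55 9.39
idx 60 9.32
or 72 9.4
or 76 9.45
or 80 9.5
or 84 9.55
```

```bash
python3 -c "
from station import robot
robot.sign_off()"
```

```text
the job is handed in; nothing more can be done
```

The dial is set to the orange line and the bolt is home, done in that order, and the job is handed in at about 11.6 s. I pushed the post about 50° counter-clockwise with the shut fingertips, checked the line-up, then pushed the bolt home with the outside of a finger.

- **Dial:** after I backed the arm away, the index read 9.3–9.7° and the orange line 9.4–9.55°, so they agree to a few tenths of a degree.
- **Bolt:** the yellow block sits flush against the keeper in the picture. It stopped moving after about 40 mm of travel, with the force rising to about 8–10 N.
- **Casting and other things:** the dial centre and orange line read the same before and after, so I saw no sign the casting moved. The arm did not go near the loose items. I did not measure their positions again at the end.
- **Checks:** none of the final checks failed. In one late picture the orange line was out of view, so I repeated that check from a better spot.

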